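# Index the nut cracker's dial to bring the next nut under the ram

## Robot

A 6-joint arm with a two-finger parallel gripper is mounted at the origin on the work surface. World frame = base frame: x ahead of the robot, y to its left, z up, the work surface at z = 0. Lengths are in m, angles in rad, forces in N, time in s.
With the tool pointing down it reaches from about 0.3 to 0.875 m from the base axis. Payload 6.4 kg.
Tool frame: the origin (TCP) lies midway between the tips of the shut fingers; the grasp point (between the pads) lies 19 mm behind it; z points along the fingers, y is the direction in which the jaws open and shut (so a half turn about z gives the same grasp; the last joint's range is limited). The gripper opens to 85 mm and grips with 20 to 120 N. Pads are 22 mm wide; open, the fingers measure 114 mm over their backs; the gripper's body (76 mm by 85 mm) begins 54 mm behind the grasp point. The pads swing forward as they close: fully open they stand 13 mm farther back than shut.
Start: joints at [-1.511, 0.181, 1.607, -0, 1.354, -0.206], TCP at [0.151, -0.555, 0.231] pointing down, gripper open.
Joint ranges: [-2.99, 2.99], [-0.89, 2.07], [0.3, 2.58], [-1.14, 4.28], [0, 2.63], [-3.12, 3.12]. Speed limits (rad/s): [2.57, 2.57, 3.01, 3.14, 3.14, 3.14].

## Interface

Orientations are given as a unit quaternion [w, x, y, z].
In Python, from bench import ctrl, optics, ticket gives the robot as it stands. The module is installed in compiled form; this text tells all that it offers.
- The arm moves only by the tool step_arm, never from a script. Its argument "targets" is text: rows parted by semicolons, each of 6 numbers parted by spaces: the shift along the tool's x, y, z in mm, then the turn, a rotation vector about the tool's x, y, z in rad. In form: dx dy dz rx ry rz; .... A call has 1 to 8 rows; each row is the pose to reach, as a shift and turn from the pose commanded when the call began, along the tool's axes at that moment; what a row does not reach only later rows make up. A row lasts 1/8 s, in which the tool goes at most 62.5 mm and 10.7 degrees, less where a joint would pass 70% of its speed; a pose out of reach is approached as far as the arm can. A call with a gripper value outside its range is refused whole. "grip" is the opening in per cent of the stroke, from 0 (shut) to 100 (fully open), set as the call begins (left out, the last holds). The fingers move at their own pace and stop on an object; the grip force is fixed at half the most. Time passes only in rows, so rows that repeat a pose let the fingers close. It gives the time, the measured TCP pose, the force and the opening at its end, in the units of the state.
- ctrl.get_obs(): the state, without advancing time (a new reading comes with each control period).
- optics.camera(name): name is "scene" or "top"; returns a dict with "image" (384x512x3 uint8, red, green, blue), "mtx" (3x3 intrinsics, pixels), "D" ([k1, k2, p1, p2, k3] as OpenCV has them; the pictures are not rectified), "xyz" and "orientation" of the camera in the world. Camera axes: x right, y up, looking along -z (the intrinsics and any distortion apply to the point x, -y, -z); pixel columns grow to the right and rows downward; lengths in m; the calibration is good to about 2 mm. A picture is of the moment at which its call begins. There is no depth.
- ticket.hand_in(): hands the job in, once; it reports no verdict.
The state is a dict: "time_s": time; "q": joint angles; "dq": joint speeds; "joint_efforts": joint torques, N m; "eef_pos": TCP position; "eef_rot": TCP orientation; "wrist_force": force on the tool from outside, world axes, zero at the start; "torque": the same for the moment, N m; "opening": opening from 0.0 (shut) to 1.0 (fully open).
Only numpy, scipy, OpenCV 4.12 (cv2) and the standard library are available. Lean on these libraries where they do the work, as an engineer would, in place of code of your own. Each camera call takes 0.05 s, during which the arm holds its last target.

## Task

The nut under the ram of the bench cracker has been cracked; bring the next whole nut under it. Press the indexing plunger in with a fingertip and, keeping it down, start the dial turning clockwise (seen from above) by pushing one of its bars; then push on to the next hole, where the plunger springs back up and locks the dial. Advance just that one station, push and press only, leave every nut lying in its cradle and the other things on the bench where they are.

Things in the scene. Friction and masses are not known exactly. Their poses are not given: they have to be found in the camera images.
- machine: the bench nut cracker, bolted down: grey iron base plate 18 mm thick, a round dial turning on it, and a small arbor press (column 60 by 55 mm, 308 mm high) whose head reaches over the dial. Origin on the dial's vertical axis at bench level, z up. The indexing plunger stands on its -x side, the press column on its -y side, 245 mm from the axis
- dial_top (a point): centre of the dial, on its axis, 58 mm above the bench; turns with the dial. The dial is a disc 246 mm across with six slots (the index holes) 13 mm wide in its rim, six cradles for nuts (up to 79 mm above the bench) and six turning bars, all 60 degrees apart
- dial (a joint): angle of the dial in rad: 0 at the start (locked, with some 0.014 of play either way), growing as it turns clockwise seen from above; locked places are pi/3 = 1.047 apart. It turns stiffly (2 to 3 N at a bar's grip) and stops where it is left. It cannot turn while the plunger's dog stands in a slot
- plunger (a joint): how far the indexing plunger is pressed in, m: 0 up and locked (its dog 7 mm up in a slot of the dial), stop at 0.011; from 0.008 the dial is free. Spring: 4 N at the start, 9 N fully in. Let go between slots it rises only to 0.007: the dog rides under the dial's rim until the next slot comes, where it springs up to 0 by itself
- plunger_top (a point): centre of the top of the plunger's black mushroom head, 36 mm across, pressed straight down: 152 mm from the dial's axis, 62 mm above the bench when up, 51 mm fully in; moves with the plunger. The bars pass 6 mm over it. Locked, the next bar clockwise is 13 degrees ahead (its near side 26 mm from the head's centre): a fingertip on the head, moved clockwise, meets that bar while still pressing
- bar_end (a point): outer end, on the centre line, of the turning bar just ahead (clockwise) of the plunger at the start; turns with the dial. All six bars are alike: level, round, with a black grip sleeve, 16 mm thick, pointing straight out from the axis, centre line 76 mm above the bench, free between 125 and 190 mm from the axis
- ram (a point): centre of the lower face of the press ram's round punch (32 mm across), fixed on the machine over the cradle at its -y side: 82 mm from the dial's axis, 118 mm above the bench
- nut_next: a brown unshelled nut, oval, 36 mm long and 25 mm thick, loose, lying in its V-shaped cradle on the dial, at the start one station (60 degrees) short of the ram, to come under it by a clockwise turn. Origin at the nut's centre, its x axis lengthwise; resting centre 78 mm above the bench and 82 mm from the dial's axis
- nut_2: a brown unshelled nut, oval, 36 mm long and 25 mm thick, loose, lying in its V-shaped cradle on the dial, one station behind nut_next. Origin at the nut's centre, its x axis lengthwise; resting centre 78 mm above the bench and 82 mm from the dial's axis
- nut_3: a brown unshelled nut, oval, 36 mm long and 25 mm thick, loose, lying in its V-shaped cradle on the dial, two stations behind nut_next. Origin at the nut's centre, its x axis lengthwise; resting centre 78 mm above the bench and 82 mm from the dial's axis
- nut_4: a brown unshelled nut, oval, 36 mm long and 25 mm thick, loose, lying in its V-shaped cradle on the dial, three stations behind nut_next, beside the plunger. Origin at the nut's centre, its x axis lengthwise; resting centre 78 mm above the bench and 82 mm from the dial's axis
- jar: a closed glass jar of kernels with a steel lid, 76 mm across, 98 mm high, loose on the bench; origin at the centre of its underside
- brush: a wooden bench brush, 200 mm long, lying loose on the bench; origin under its middle, x lengthwise
Not all that is in view belongs to the job. Leave any orange look-alike of the nut_2 alone.

How it is judged:
By the outcome, as a careful person would: the job done as asked, in the order asked, and still so for the second after the job is handed in, with the robot touching nothing.
It also fails if it takes over 40 s, if anything falls off the work surface, if the arm or the gripper's body presses on something with over 40 N, if the wrist force passes 120 N, or if a joint passes its speed limit or range.

## Working session

There is one attempt and no reset: what is moved stays moved. The work goes in short steps, Python scripts to look and compute and a tool call to move; the robot and the scene stay as the last step left them, time stands still between calls to the robot, and variables do not carry over. Pictures are saved under pics/ and viewed, and the job is handed in when it is done.

Besides the shell and the picture viewer there is one more tool, called after "Request:" as name(argument=value, ...), one argument or row to a line, values as JSON. step_arm: Moves the arm, as the interface text tells. Its arguments: {"type":"object","properties":{"targets":{"type":"string"},"grip":{"type":"number"}},"required":["targets"]}

```bash
mkdir -p pics; python3 - <<'E'
from bench import ctrl, optics
import cv2,pickle
o=ctrl.get_obs(); print(o)
for n in("scene","top"):
    c=optics.camera(n); pickle.dump(c,open(n+"0.pkl","wb"))
    cv2.imwrite(f"pics/{n}0.png",cv2.resize(c["image"][:,:,::-1],(800,600),interpolation=cv2.INTER_CUBIC))
    print(n,c["mtx"],c["D"],c["xyz"],c["orientation"])
E
```

```text
{'time_s': 0.0, 'q': array([-1.51127873e+00,  1.81587399e-01,  1.60800818e+00, -6.09415757e-05,
        1.35378904e+00, -2.06346579e-01]), 'dq': array([ 1.23084272e-03, -1.17311241e-03, -5.04652817e-04,  2.07962173e-04,
        5.48785851e-04, -9.81978073e-05]), 'joint_efforts': array([ 1.09727789e-03, -4.44864714e+01, -3.51339805e+01, -2.72320231e-04,
        8.98644445e-03, -5.21573526e-06]), 'eef_pos': array([ 0.15101582, -0.5542374 ,  0.230358  ]), 'eef_rot': array([-8.95747439e-04,  9.91176262e-01,  1.32547404e-01,  3.60486473e-05]), 'wrist_force': array([-0.14039385, -0.01996143, -0.19096727]), 'torque': array([-0.06239305, -0.00583866, -0.01074742]), 'opening': 1.000300343081191}
scene [[370.85871845   0.         253.98881143]
 [  0.         370.85871845 192.38995269]
 [  0.           0.           1.        ]] [-0.07604426  0.          0.          0.          0.        ] [0.9777071  0.02025607 0.68657267] [0.77891347 0.25489788 0.1794857  0.544156  ]
top [[377.28648966   0.         253.2077973 ]
 [  0.         377.28648966 192.04410345]
 [  0.           0.           1.        ]] [-0.06181714  0.          0.          0.          0.        ] [0.46416428 0.13076393 0.90094017] [-0.70225397 -0.05875656  0.05684796  0.70721662]
```

View pics/scene0.png

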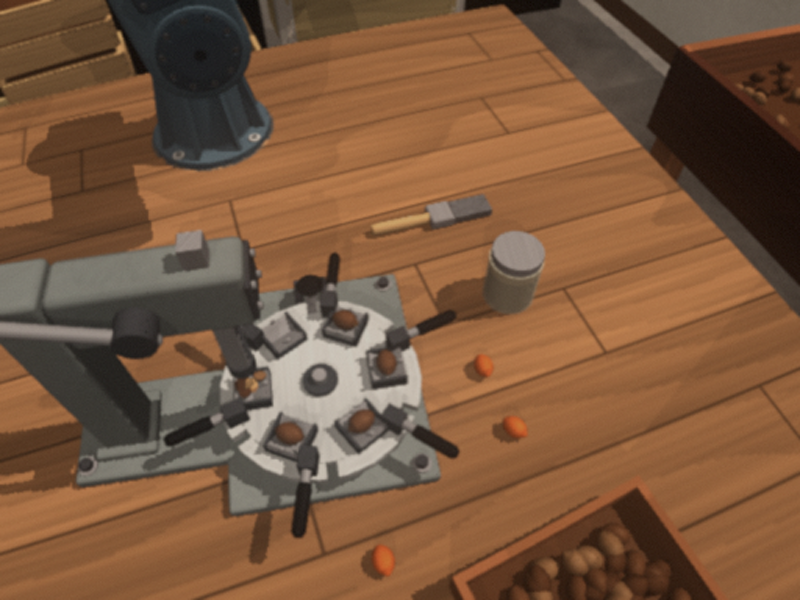

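View pics/top0.png

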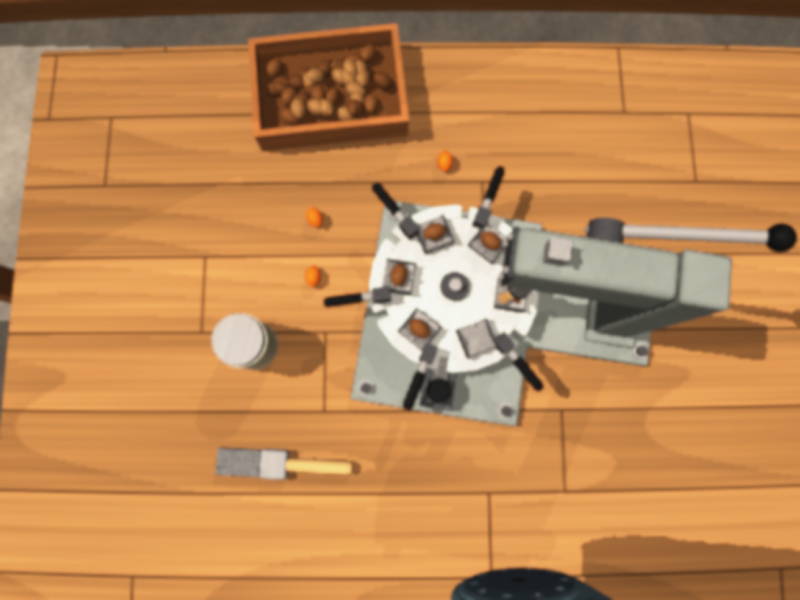

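Both views show the same layout. In the top picture the hub is at (455,286), the black plunger head at (438,390), and the bar just clockwise of it at about (415,385). nut_next is the one at (490,240), with the ram on the right. The orange things at (313,276), (315,217) and (445,161) are look-alikes to leave alone. Next I'll measure the hub, plunger and bars.

```bash
cat > h.py <<'E'
import numpy as np,cv2
from scipy.spatial.transform import Rotation as R
def ray(c,uv):
    n=cv2.undistortPoints(np.array([[uv]],float),np.array(c["mtx"]),np.array(c["D"]))[0,0]
    w,x,y,z=c["orientation"]; 
    d=R.from_quat([x,y,z,w]).apply([n[0],-n[1],-1]); return np.array(c["xyz"]),d
def plane(c,uv,z):
    p,d=ray(c,uv); return p+d*(z-p[2])/d[2]
def proj(c,P):
    w,x,y,z=c["orientation"]; q=R.from_quat([x,y,z,w]).inv().apply(np.array(P)-c["xyz"])
    q=np.array([q[0],-q[1],-q[2]])
    return cv2.projectPoints(q.reshape(1,1,3),np.zeros(3),np.zeros(3),np.array(c["mtx"]),np.array(c["D"]))[0][0,0]
E
python3 - <<'E'
import pickle,cv2,numpy as np
from h import *
for n,b in(("top",(220,90,360,275)),("scene",(90,150,310,350))):
    c=pickle.load(open(n+"0.pkl","rb")); im=c["image"]
    m=(im.max(2)<38).astype(np.uint8)
    k,l,s,ce=cv2.connectedComponentsWithStats(m)
    for i in range(1,k):
        if s[i,4]>25 and b[0]<ce[i,0]<b[2] and b[1]<ce[i,1]<b[3]:
            print(n,s[i],ce[i].round(1),plane(c,ce[i],.076).round(4),plane(c,ce[i],.062).round(4))
    # disc: white
    hsv=cv2.cvtColor(im,cv2.COLOR_RGB2HSV)
    m=((hsv[...,2]>150)&(hsv[...,1]<40)).astype(np.uint8)
    k,l,s,ce=cv2.connectedComponentsWithStats(m)
    i=1+s[1:,4].argmax(); print("disc",s[i],ce[i])
c=pickle.load(open("top0.pkl","rb"));x0,y0,x1,y1=205,95,355,275
cv2.imwrite("pics/ct.png",cv2.resize(c["image"][y0:y1,x0:x1,::-1],None,fx=3.3,fy=3.3,interpolation=cv2.INTER_CUBIC))
c=pickle.load(open("scene0.pkl","rb"));x0,y0,x1,y1=130,150,310,350
cv2.imwrite("pics/cs.png",cv2.resize(c["image"][y0:y1,x0:x1,::-1],None,fx=3,fy=3,interpolation=cv2.INTER_CUBIC))
E
```

```text
top [313 108   8  18  56] [316.6 116.9] [ 0.7745 -0.0144  0.076 ] [ 0.7798 -0.0169  0.062 ]
top [240 119  14  16  59] [246.2 126.3] [0.7529 0.1476 0.076 ] [0.7578 0.1479 0.062 ]
top [330 230  16  18  78] [337.5 238.6] [ 0.4964 -0.0505  0.076 ] [ 0.4969 -0.0536  0.062 ]
top [260 240  11  21  84] [264.9 249.1] [0.475 0.108 0.076] [0.4752 0.1076 0.062 ]
top [273 244  15  13 158] [280.5 249.8] [0.4733 0.0743 0.076 ] [0.4734 0.0734 0.062 ]
disc [ 226  132  189  128 8445] [290.4821788  199.09248076]
scene [106 268  29  17 197] [119.9 276.1] [ 0.6467 -0.1138  0.076 ] [ 0.6391 -0.1169  0.062 ]
scene [188 310   8  33 104] [191.1 329. ] [ 0.7791 -0.0174  0.076 ] [ 0.7746 -0.0183  0.062 ]
disc [ 146  193  124  114 4969] [208.71362447 249.94787684]
```

View pics/ct.png

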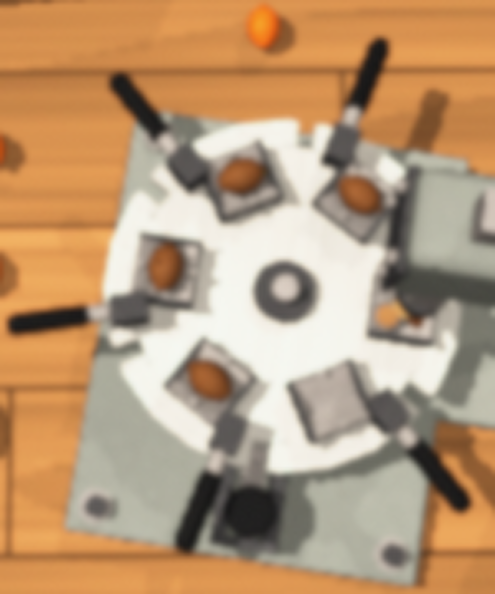

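View pics/cs.png

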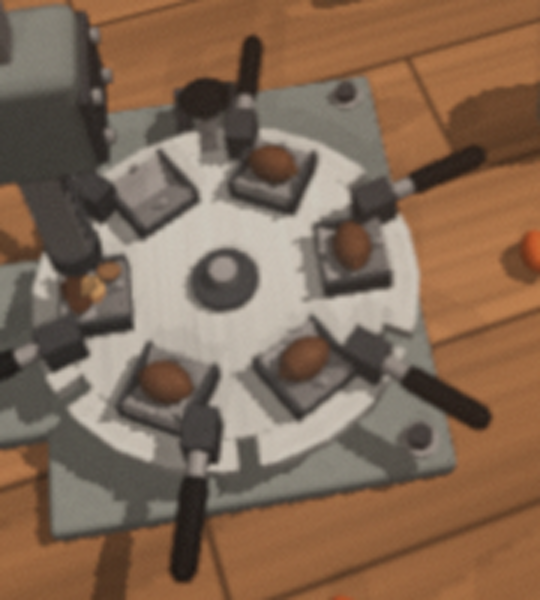

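```bash
python3 - <<'E'
import pickle,numpy as np
from h import *
from scipy.optimize import least_squares
t=pickle.load(open("top0.pkl","rb"));s=pickle.load(open("scene0.pkl","rb"))
ct=lambda u,v:(u/3.3+205-.35,v/3.3+95-.35); cs=lambda u,v:(u/3+130-.33,v/3+150-.33)
E=[plane(t,ct(*p),.076)[:2] for p in [(187,546),(12,324),(118,77),(380,42),(464,505)]]
k=np.array([0,1,2,3,5])
def f(p):
    a=p[2]-k*np.pi/3
    return (np.c_[p[0]+p[3]*np.cos(a),p[1]+p[3]*np.sin(a)]-E).ravel()
r=least_squares(f,[.62,.05,2.9,.19]); print("top hex",r.x,np.degrees(r.x[2]),(r.fun*1e3).round(1))
E2=[plane(s,cs(*p),.076)[:2] for p in [(252,42),(481,153),(486,418),(183,575)]]
k2=k;E0=E;E=E2;k=np.array([0,1,2,3])
r2=least_squares(f,[.62,.05,2.9,.19]); print("scene hex",r2.x,np.degrees(r2.x[2]),(r2.fun*1e3).round(1))
print("hub58 top",plane(t,ct(286,292),.058),"scene",plane(s,cs(224,279),.058))
pt=plane(t,(280.6,249.6),.062);ps=plane(s,cs(204,97),.062)
print("plunger",pt,ps)
for h in (r.x[:2],r2.x[:2]):
  for p in(pt,ps):
    v=p[:2]-h; print(np.hypot(*v),np.degrees(np.arctan2(v[1],v[0])))
# triangulate plunger
def tri(a,b):
    (p,d),(q,e)=ray(t,a),ray(s,b); x=np.linalg.lstsq(np.c_[d,-e],q-p,rcond=None)[0]; return p+d*x[0],q+e*x[1]
print(tri((280.6,249.6),cs(204,97)))
E
```

```text
top hex [0.62468435 0.0469229  2.75420234 0.18672515] 157.80417026409847 [ 0.2  1.4 -0.  -0.3 -0.8  0.6 -0.1 -0.8  0.7 -0.9]
scene hex [0.62518531 0.04799668 2.75537315 0.1868    ] 157.87125234352692 [-0.5  0.8 -0.4 -1.   0.6 -0.5  0.3  0.7]
hub58 top [0.6232838  0.04577099 0.058     ] scene [0.622714   0.04713527 0.058     ]
plunger [0.47385016 0.07312683 0.062     ] [0.47841523 0.07304506 0.062     ]
0.15309342654350777 170.14455799250518
0.14858338180571493 169.87431317335998
0.1534074690707465 170.57171066135015
0.14889216699687302 170.31497729988504
(array([0.47391257, 0.07275548, 0.05659488]), array([0.47405439, 0.07350613, 0.05654495]))
```

Request:
step_arm(
  targets="477 -520 0 0 0 -2.716;477 -520 0 0 0 -2.716;477 -520 0 0 0 -2.716;477 -520 0 0 0 -2.716;477 -520 0 0 0 -2.716;477 -520 0 0 0 -2.716;477 -520 0 0 0 -2.716;477 -520 0 0 0 -2.716",
  grip=0,
)

```text
time_s: 1.1
eef_pos: [0.3808, -0.1086, 0.2314]
eef_rot: [0.0, 0.633, 0.774, 0.0]
wrist_force: [1.8, -1.5, 0.5]
opening: -0.0
```

```bash
cat >> h.py <<'E'
HUB=np.array([.6248,.0472])
def rel(P):
    # shift from current pose to world P in tool axes, mm
    from bench import ctrl
    o=ctrl.get_obs(); w,x,y,z=o["eef_rot"]; r=R.from_quat([x,y,z,w])
    return (r.inv().apply(np.array(P)-o["eef_pos"])*1e3).round(1)
def st():
    from bench import ctrl
    o=ctrl.get_obs(); w,x,y,z=o["eef_rot"]; M=R.from_quat([x,y,z,w]).as_matrix()
    v=o["eef_pos"][:2]-HUB
    print("t",o["time_s"],"pos",o["eef_pos"].round(4),"yaw",np.degrees(np.arctan2(M[1,0],M[0,0])).round(2),"zax",M[:,2].round(4),"F",o["wrist_force"].round(1),"open",round(float(o["opening"]),3),"q",o["q"].round(2))
    a=np.arctan2(v[1],v[0]); tan=np.array([np.sin(a),-np.cos(a)])
    print(" radius",np.hypot(*v).round(4),"ang",np.degrees(a).round(2),"F_tan(cw)",(o["wrist_force"][:2]@tan).round(2))
E
python3 -c "
from h import *;st();print(rel([.4743,.069,.231]))"
```

```text
t 1.1 pos [ 0.3808 -0.1086  0.2314] yaw 101.5 zax [ 6.e-04 -4.e-04 -1.e+00] F [ 1.8 -1.5  0.5] open -0.0 q [-0.58 -0.25  2.03 -0.    1.37 -0.78]
 radius 0.2895 ang -147.44 F_tan(cw) -2.27
[155.4 127.    0.3]
```

Request:
step_arm(
  targets="155 127 0 0 0 -1.2;155 127 0 0 0 -1.2;155 127 0 0 0 -1.2;155 127 0 0 0 -1.2;155 127 0 0 0 -1.2;155 127 0 0 0 -1.2;155 127 0 0 0 -1.2;155 127 0 0 0 -1.2",
)

```text
time_s: 2.1
eef_pos: [0.4747, 0.0662, 0.2309]
eef_rot: [-0.0, 0.088, 0.996, 0.0]
wrist_force: [-1.2, 0.3, -0.3]
opening: -0.003
```

```bash
python3 -c "
from h import *;st();print(rel([.4743,.069,.085]))"
```

```text
t 2.1 pos [0.4747 0.0662 0.2309] yaw 169.89 zax [-8.e-04  1.e-04 -1.e+00] F [-1.2  0.3 -0.3] open -0.003 q [-0.11 -0.04  1.84  0.    1.34 -1.5 ]
 radius 0.1513 ang 172.78 F_tan(cw) 0.1
[  0.7   2.7 145.9]
```

Request:
step_arm(
  targets="1 3 60 0 0 -0.016;1 3 110 0 0 -0.016;1 3 140 0 0 -0.016;1 3 155 0 0 -0.016;1 3 155 0 0 -0.016",
)

```text
time_s: 2.72
eef_pos: [0.4741, 0.0693, 0.0758]
eef_rot: [-0.001, 0.08, 0.997, 0.0]
wrist_force: [-0.3, -0.4, 0.8]
opening: -0.001
```

```bash
python3 -c "
from h import *;st();print(rel([.4743,.069,.062]))
from bench import optics
for n,b in(('top',(205,95,355,275)),('scene',(130,120,310,320))):
    c=optics.camera(n);cv2.imwrite('pics/%s1.png'%n,cv2.resize(c['image'][b[1]:b[3],b[0]:b[2],::-1],None,fx=3,fy=3,interpolation=cv2.INTER_CUBIC))
"
```

```text
t 2.725 pos [0.4741 0.0693 0.0758] yaw 170.79 zax [-1.6e-03  1.0e-04 -1.0e+00] F [-0.3 -0.4  0.8] open -0.001 q [-0.1   0.18  1.96 -0.    1.   -1.51]
 radius 0.1523 ang 171.67 F_tan(cw) -0.4
[-0.3 -0.2 13.8]
```

View pics/scene1.png

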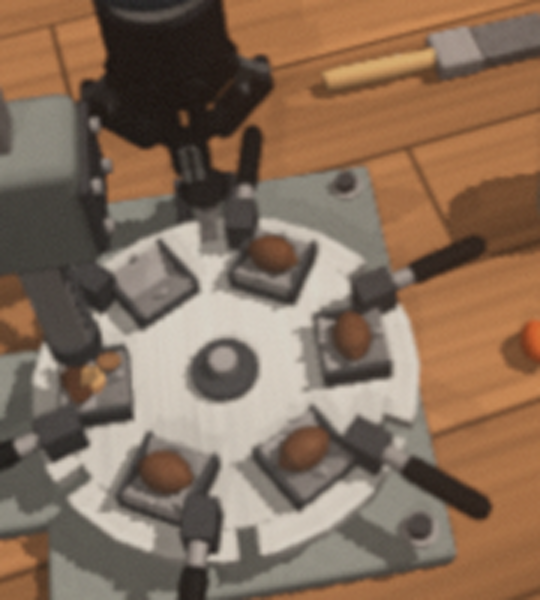

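View pics/top1.png

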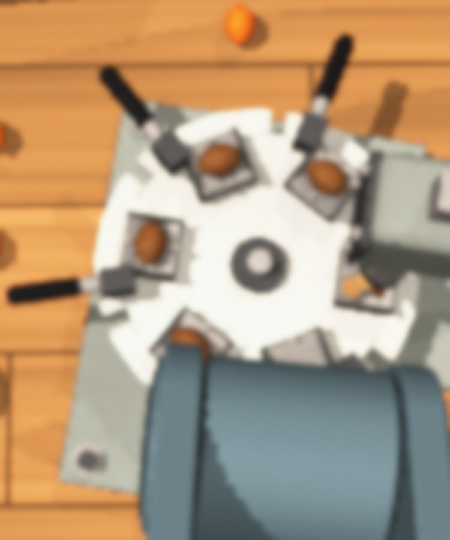

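Request:
step_arm(
  targets="0 0 6 0 0 0;0 0 11 0 0 0;0 0 15 0 0 0;0 0 17 0 0 0;0 0 17 0 0 0",
)

```text
time_s: 3.45
eef_pos: [0.4746, 0.0693, 0.0594]
eef_rot: [0.0, 0.08, 0.997, 0.0]
wrist_force: [-1.3, -0.6, 3.9]
opening: -0.0
```

```bash
python3 -c "
from h import *;st()"
```

```text
t 3.45 pos [0.4746 0.0693 0.0594] yaw 170.84 zax [ 0. -0. -1.] F [-1.3 -0.6  3.9] open -0.0 q [-0.1   0.21  1.97  0.    0.96 -1.51]
 radius 0.1518 ang 171.64 F_tan(cw) -0.8
```

Request:
step_arm(
  targets="0 0 3 0 0 0;0 0 5 0 0 0;0 0 7.5 0 0 0;0 0 7.5 0 0 0",
)

```text
time_s: 3.95
eef_pos: [0.4747, 0.0693, 0.0522]
eef_rot: [0.0, 0.08, 0.997, -0.0]
wrist_force: [-2.6, -0.3, 6.1]
opening: -0.002
```

```bash
python3 -c "
from h import *;st()"
```

```text
t 3.95 pos [0.4747 0.0693 0.0522] yaw 170.85 zax [ 2.e-04 -0.e+00 -1.e+00] F [-2.6 -0.3  6.1] open -0.002 q [-0.1   0.22  1.97 -0.    0.95 -1.51]
 radius 0.1518 ang 171.63 F_tan(cw) -0.7
```

Request:
step_arm(
  targets="0 0 0.7 0 0 0;0 0 0.7 0 0 0",
)

```text
time_s: 4.2
eef_pos: [0.4747, 0.0693, 0.0516]
eef_rot: [0.0, 0.08, 0.997, -0.0]
wrist_force: [-2.1, 0.3, 6.7]
opening: 0.001
```

Request:
step_arm(
  targets="0 0 0.7 0 0 0;0 0 0.7 0 0 0",
)

```text
time_s: 4.45
eef_pos: [0.4747, 0.0693, 0.051]
eef_rot: [0.0, 0.08, 0.997, -0.0]
wrist_force: [-3.4, 0.0, 8.0]
opening: 0.002
```

Request:
step_arm(
  targets="0 0 0.7 0 0 0;0 0 0.7 0 0 0",
)

```text
time_s: 4.7
eef_pos: [0.4748, 0.0693, 0.051]
eef_rot: [0.0, 0.08, 0.997, -0.0]
wrist_force: [-6.3, -0.6, 16.2]
opening: -0.0
```

Request:
step_arm(
  targets="0 0 -0.8 0 0 0;0 3 -0.8 0 0 0.02;-0.1 6.1 -0.8 0 0 0.04;-0.3 9.1 -0.8 0 0 0.06;-0.5 12.1 -0.8 0 0 0.08;-0.7 14.5 -0.8 0 0 0.095;-0.7 14.5 -0.8 0 0 0.095",
)

```text
time_s: 5.58
eef_pos: [0.4787, 0.0827, 0.0515]
eef_rot: [0.001, 0.127, 0.992, -0.001]
wrist_force: [-1.0, -2.5, 7.6]
opening: 0.002
```

```bash
python3 -c "
from h import *;st()"
```

```text
t 5.575 pos [0.4787 0.0827 0.0515] yaw 165.41 zax [ 0.0022 -0.0015 -1.    ] F [-1.  -2.5  7.6] open 0.002 q [-0.07  0.24  1.96 -0.    0.95 -1.39]
 radius 0.1504 ang 166.33 F_tan(cw) -2.65
```

Request:
step_arm(
  targets="0 2 0 0 0 0.013;0 4 0 0 0 0.026;-0.1 6 0 0 0 0.039;-0.2 8 0 0 0 0.053",
)

```text
time_s: 6.08
eef_pos: [0.4805, 0.0898, 0.0514]
eef_rot: [0.001, 0.153, 0.988, -0.001]
wrist_force: [-1.4, -7.0, 8.3]
opening: 0.003
```

```bash
python3 -c "
from h import *;st()
from bench import optics
for n,b in(('scene',(130,120,310,320)),):
    c=optics.camera(n);cv2.imwrite('pics/%s2.png'%n,cv2.resize(c['image'][b[1]:b[3],b[0]:b[2],::-1],None,fx=3,fy=3,interpolation=cv2.INTER_CUBIC))
"
```

```text
t 6.075 pos [0.4805 0.0898 0.0514] yaw 162.36 zax [ 0.0013 -0.0024 -1.    ] F [-1.4 -7.   8.3] open 0.003 q [-0.06  0.24  1.95 -0.    0.95 -1.32]
 radius 0.1504 ang 163.53 F_tan(cw) -7.12
```

View pics/scene2.png

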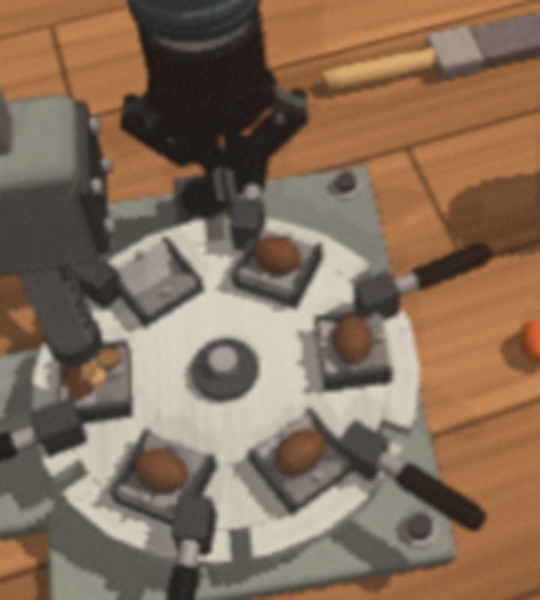

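The dial has left its slot: the collar and cradles have shifted about 2° clockwise, and the tip is still pressing the head. I'll keep pushing.

Request:
step_arm(
  targets="0.3 2 0 0 0 0.015;0.5 4 0 0 0 0.030;0.6 6 0 0 0 0.045;0.6 8 0 0 0 0.058;0.6 10 0 0 0 0.072;0.5 13 0 0 0 0.092;0.2 16 -1 0 0 0.112;0 19 -2 0 0 0.132",
)

```text
time_s: 7.12
eef_pos: [0.4845, 0.1096, 0.0518]
eef_rot: [-0.001, 0.219, 0.976, -0.0]
wrist_force: [-2.2, -2.9, -2.6]
opening: 0.003
```

```bash
python3 -c "
from h import *;st()"
```

```text
t 7.125 pos [0.4845 0.1096 0.0518] yaw 154.74 zax [-2.3e-03  1.0e-04 -1.0e+00] F [-2.2 -2.9 -2.6] open 0.003 q [-0.02  0.26  1.93  0.    0.96 -1.15]
 radius 0.1536 ang 156.04 F_tan(cw) -3.48
```

```bash
cat >> h.py <<'E'
def arc(angs,Rr=.1525,z=.057,lead=1.0):
    from bench import ctrl
    o=ctrl.get_obs(); w,x,y,qz=o["eef_rot"]; M=R.from_quat([x,y,qz,w]).as_matrix()
    yaw=np.degrees(np.arctan2(M[1,0],M[0,0]))
    for a in angs:
        r=np.radians(a); P=np.r_[HUB+Rr*np.array([np.cos(r),np.sin(r)]),z]
        print(a,rel(P),round(np.radians(yaw-(a-lead)),3))
E
python3 -c "
from h import *
arc([154,152,149.5,147,144.5,142,139.5,137])"
```

```text
154 [-1.   5.4 -5.2] 0.03
152 [-1.2 10.8 -5.2] 0.065
149.5 [-1.7 17.4 -5.2] 0.109
147 [-2.4 24.  -5.2] 0.152
144.5 [-3.4 30.6 -5.2] 0.196
142 [-4.8 37.1 -5.2] 0.24
139.5 [-6.4 43.6 -5.2] 0.283
137 [-8.3 49.9 -5.2] 0.327
```

Request:
step_arm(
  targets="-1 5.4 -2 0 0 0.03;-1.2 10.8 -4 0 0 0.065;-1.7 17.4 -5 0 0 0.109;-2.4 24 -5 0 0 0.152;-3.4 30.6 -5 0 0 0.196;-4.8 37.1 -5 0 0 0.24;-6.4 43.6 -5 0 0 0.283;-8.3 50 -5 0 0 0.327",
)

```text
time_s: 8.12
eef_pos: [0.5128, 0.1517, 0.0567]
eef_rot: [-0.002, 0.375, 0.927, -0.001]
wrist_force: [-2.5, -2.2, -0.7]
opening: 0.001
```

```bash
python3 -c "
from h import *;st()
arc([135,132.5,130,127.5,125,122.5,120.5,119])
from bench import optics
c=optics.camera('top');b=(205,95,355,275)
cv2.imwrite('pics/top3.png',cv2.resize(c['image'][b[1]:b[3],b[0]:b[2],::-1],None,fx=3,fy=3,interpolation=cv2.INTER_CUBIC))
"
```

```text
t 8.125 pos [0.5128 0.1517 0.0567] yaw 135.97 zax [-3.4e-03  3.0e-04 -1.0e+00] F [-2.5 -2.2 -0.7] open 0.001 q [ 0.07  0.32  1.83  0.    0.99 -0.74]
 radius 0.1532 ang 137.0 F_tan(cw) -3.33
135 [-0.7  5.3 -0.3] 0.034
132.5 [-0.9 12.  -0.3] 0.078
130 [-1.5 18.6 -0.3] 0.122
127.5 [-2.3 25.2 -0.3] 0.165
125 [-3.4 31.8 -0.4] 0.209
122.5 [-4.8 38.3 -0.4] 0.253
120.5 [-6.2 43.4 -0.4] 0.287
119 [-7.3 47.3 -0.4] 0.314
```

View pics/top3.png

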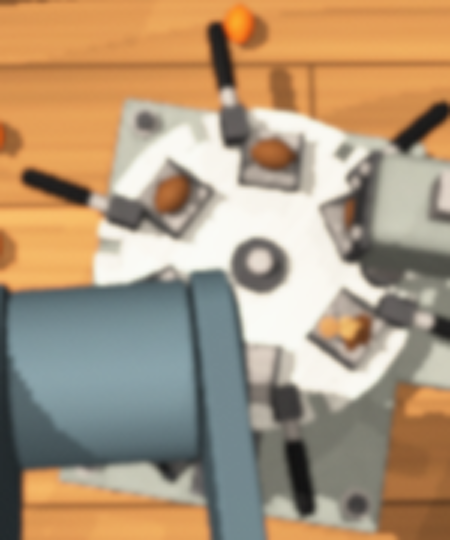

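The dial has turned about 28° and the nuts are all in place, so the finger trails the bar by about 7°. That puts the lock at a finger angle of about 104.7°.

Request:
step_arm(
  targets="-0.7 5.3 0 0 0 0.034;-0.9 12 0 0 0 0.078;-1.5 18.6 0 0 0 0.122;-2.3 25.2 0 0 0 0.165;-3.4 31.8 0 0 0 0.209;-4.8 38.3 0 0 0 0.253;-6.2 43.4 0 0 0 0.287;-7.3 47.3 0 0 0 0.314",
)

```text
time_s: 9.18
eef_pos: [0.5509, 0.181, 0.0569]
eef_rot: [-0.002, 0.515, 0.857, -0.0]
wrist_force: [-4.6, 1.6, -0.2]
opening: 0.001
```

```bash
python3 -c "
from h import *;st()
arc([117.5,116,114.5,113,111.5,110,109,108])
from bench import optics
c=optics.camera('top');b=(205,95,355,275)
cv2.imwrite('pics/top4.png',cv2.resize(c['image'][b[1]:b[3],b[0]:b[2],::-1],None,fx=3,fy=3,interpolation=cv2.INTER_CUBIC))
"
```

```text
t 9.175 pos [0.5509 0.181  0.0569] yaw 118.05 zax [-3.e-03  9.e-04 -1.e+00] F [-4.6  1.6 -0.2] open 0.001 q [ 0.11  0.41  1.71  0.    1.03 -0.38]
 radius 0.1528 ang 118.91 F_tan(cw) -3.24
117.5 [-0.3  3.7 -0.1] 0.027
116 [-0.4  7.7 -0.1] 0.053
114.5 [-0.6 11.7 -0.2] 0.079
113 [-0.9 15.7 -0.2] 0.106
111.5 [-1.3 19.7 -0.2] 0.132
110 [-1.8 23.6 -0.2] 0.158
109 [-2.2 26.3 -0.2] 0.175
108 [-2.6 28.9 -0.2] 0.193
```

View pics/top4.png

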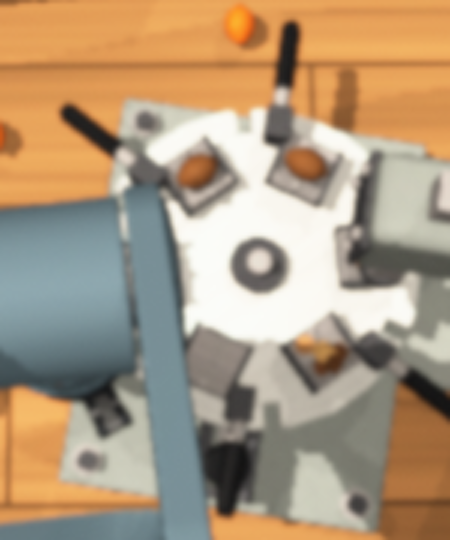

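Request:
step_arm(
  targets="-0.3 3.7 0 0 0 0.027;-0.4 7.7 0 0 0 0.053;-0.6 11.7 0 0 0 0.079;-0.9 15.7 0 0 0 0.106;-1.3 19.7 0 0 0 0.132;-1.8 23.6 0 0 0 0.158;-2.2 26.3 0 0 0 0.175;-2.6 28.9 0 0 0 0.193",
)

```text
time_s: 10.22
eef_pos: [0.5793, 0.1912, 0.0575]
eef_rot: [0.0, 0.595, 0.804, -0.0]
wrist_force: [-4.5, 0.6, -0.4]
opening: -0.002
```

```bash
python3 -c "
from h import *;st()
arc([107.6,107.2,106.8,106.4,106,105.6])
"
```

```text
t 10.225 pos [0.5793 0.1912 0.0575] yaw 106.95 zax [ 1.e-04 -1.e-04 -1.e+00] F [-4.5  0.6 -0.4] open -0.002 q [ 0.12  0.46  1.63 -0.    1.05 -0.17]
 radius 0.1511 ang 107.53 F_tan(cw) -4.11
107.6 [ 1.4 -0.2  0.5] 0.006
107.2 [1.4 0.9 0.5] 0.013
106.8 [1.4 1.9 0.5] 0.02
106.4 [1.4 3.  0.5] 0.027
106 [1.4 4.1 0.5] 0.034
105.6 [1.4 5.1 0.5] 0.041
```

Request:
step_arm(
  targets="0.2 1 0 0 0 0.007;0.4 2 0 0 0 0.014;0.5 3 0 0 0 0.02;0.6 4 0 0 0 0.027;0.6 5 0 0 0 0.034",
)

```text
time_s: 10.85
eef_pos: [0.5845, 0.1934, 0.058]
eef_rot: [0.001, 0.609, 0.794, 0.001]
wrist_force: [-0.6, -1.2, -0.4]
opening: -0.004
```

```bash
python3 -c "
from h import *;st()
"
```

```text
t 10.85 pos [0.5845 0.1934 0.058 ] yaw 105.03 zax [ 1.7e-03  3.0e-04 -1.0e+00] F [-0.6 -1.2 -0.4] open -0.004 q [ 0.13  0.47  1.62  0.    1.05 -0.14]
 radius 0.1517 ang 105.41 F_tan(cw) -0.9
```

Request:
step_arm(
  targets="0 0.8 0 0 0 0.005;0 1.6 0 0 0 0.01",
)

```text
time_s: 11.1
eef_pos: [0.5856, 0.1938, 0.0578]
eef_rot: [0.0, 0.612, 0.791, 0.0]
wrist_force: [-1.6, -1.2, -0.1]
opening: -0.001
```

```bash
python3 -c "
from h import *;st()
from bench import optics
for n,b in(('top',(205,95,355,275)),('scene',(130,120,310,320))):
    c=optics.camera(n);cv2.imwrite('pics/%s5.png'%n,cv2.resize(c['image'][b[1]:b[3],b[0]:b[2],::-1],None,fx=3,fy=3,interpolation=cv2.INTER_CUBIC))
"
```

```text
t 11.1 pos [0.5856 0.1938 0.0578] yaw 104.48 zax [ 9.e-04  1.e-04 -1.e+00] F [-1.6 -1.2 -0.1] open -0.001 q [ 0.13  0.47  1.61 -0.    1.06 -0.13]
 radius 0.1517 ang 104.95 F_tan(cw) -1.87
```

View pics/scene5.png

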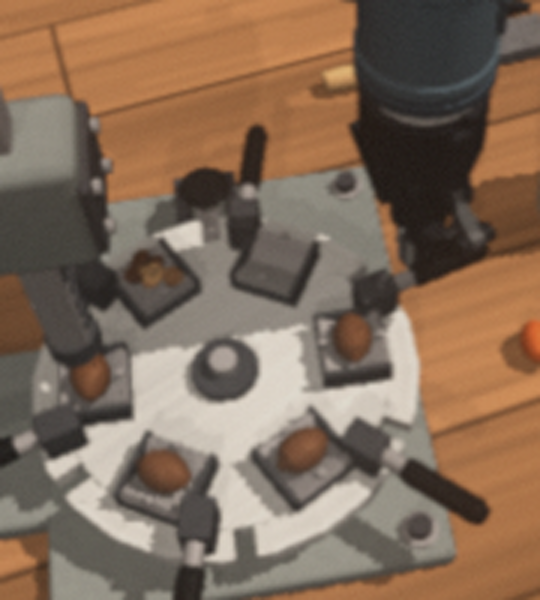

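View pics/top5.png

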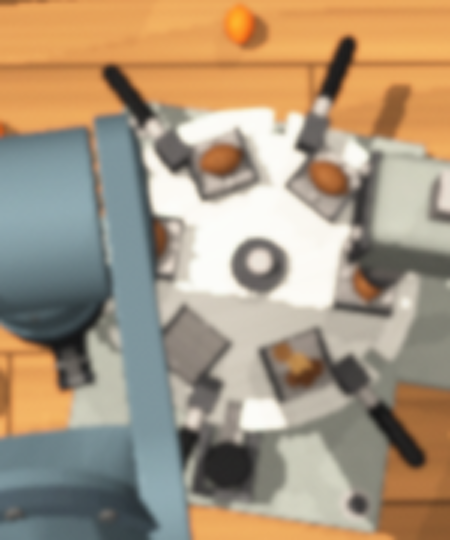

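Request:
step_arm(
  targets="0 0.8 0 0 0 0.005;0 0.8 0 0 0 0.005",
)

```text
time_s: 11.45
eef_pos: [0.5862, 0.194, 0.0577]
eef_rot: [0.0, 0.614, 0.789, 0.0]
wrist_force: [-1.1, -0.4, 0.5]
opening: -0.002
```

```bash
python3 -c "
from h import *;st()
import pickle
from bench import optics
c=optics.camera('scene');pickle.dump(c,open('scene6.pkl','wb'));c0=pickle.load(open('scene0.pkl','rb'))
b=(180,150,240,215)
cv2.imwrite('pics/cmp6.png',cv2.resize(np.hstack([k['image'][b[1]:b[3],b[0]:b[2],::-1] for k in (c0,c)]),None,fx=6,fy=6,interpolation=cv2.INTER_CUBIC))
"
```

```text
t 11.45 pos [0.5862 0.194  0.0577] yaw 104.21 zax [ 5.e-04  2.e-04 -1.e+00] F [-1.1 -0.4  0.5] open -0.002 q [ 0.13  0.47  1.61  0.    1.06 -0.12]
 radius 0.1518 ang 104.72 F_tan(cw) -1.17
```

View pics/cmp6.png

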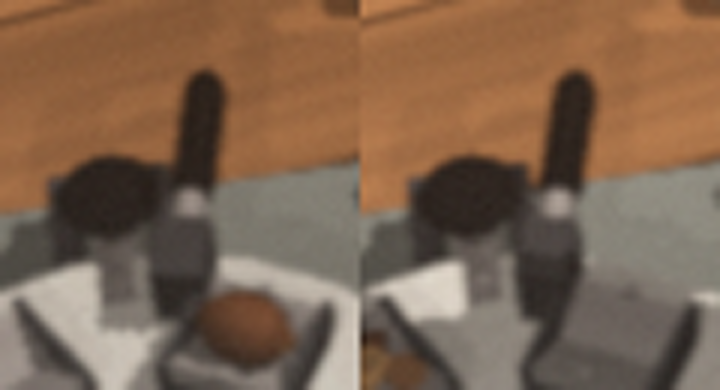

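Request:
step_arm(
  targets="0 0.7 0 0 0 0.005;0 0.7 0 0 0 0.005",
)

```text
time_s: 11.75
eef_pos: [0.5865, 0.1942, 0.0575]
eef_rot: [-0.0, 0.616, 0.788, -0.0]
wrist_force: [-2.0, -1.2, 1.8]
opening: -0.0
```

Request:
step_arm(
  targets="0 0.7 0 0 0 0.005;0 0.7 0 0 0 0.005",
)

```text
time_s: 12.0
eef_pos: [0.5868, 0.1943, 0.0574]
eef_rot: [-0.0, 0.618, 0.786, -0.0]
wrist_force: [-5.0, -1.3, 3.3]
opening: -0.003
```

The force climbs while the tip barely moves, and the plunger head is back at its starting height, so the dial is locked. Now I'll retreat.

Request:
step_arm(
  targets="0 -6 0 0 0 0;0 -16 0 0 0 0;0 -20 -10 0 0 0;0 -20 -60 0 0 0;0 -20 -110 0 0 0;0 -20 -160 0 0 0;0 -20 -180 0 0 0;0 -20 -180 0 0 0",
)

```text
time_s: 13.0
eef_pos: [0.5692, 0.1898, 0.2405]
eef_rot: [0.002, 0.618, 0.786, 0.002]
wrist_force: [1.1, -0.2, 0.6]
opening: 0.0
```

```bash
python3 -c "
from h import *;st();print(rel([.3,.3,.3]))"
```

```text
t 13.0 pos [0.5692 0.1898 0.2405] yaw 103.64 zax [ 5.7e-03  8.0e-04 -1.0e+00] F [ 1.1 -0.2  0.6] open 0.0 q [ 0.12  0.22  1.54  0.    1.37 -0.11]
 radius 0.1531 ang 111.31 F_tan(cw) 0.95
[ 170.5 -235.2  -60.9]
```

Next I'll move the arm aside, high enough to clear the jar and brush, to get an unobstructed view.

Request:
step_arm(
  targets="170 -230 -60 0 0 0;170 -230 -60 0 0 0;170 -230 -60 0 0 0;170 -230 -60 0 0 0;170 -230 -60 0 0 0;170 -230 -60 0 0 0;170 -230 -60 0 0 0;170 -230 -60 0 0 0",
)

```text
time_s: 14.0
eef_pos: [0.305, 0.3, 0.2966]
eef_rot: [-0.0, 0.619, 0.786, -0.001]
wrist_force: [0.5, 0.4, -0.2]
opening: 0.001
```

```bash
python3 -c "
from h import *;st()
from bench import optics
import pickle
for n in('top','scene'):
    c=optics.camera(n);c0=pickle.load(open(n+'0.pkl','rb'))
    cv2.imwrite('pics/%s7.png'%n,cv2.resize(c['image'][:,:,::-1],(800,600),interpolation=cv2.INTER_CUBIC))
    b=(205,95,355,275) if n=='top' else (130,150,310,350)
    cv2.imwrite('pics/%s7c.png'%n,cv2.resize(np.hstack([k['image'][b[1]:b[3],b[0]:b[2],::-1] for k in (c0,c)]),None,fx=2.2,fy=2.2,interpolation=cv2.INTER_CUBIC))
"
```

```text
t 14.0 pos [0.305  0.3    0.2966] yaw 103.56 zax [-0.0013 -0.001  -1.    ] F [ 0.5  0.4 -0.2] open 0.001 q [ 0.5  -0.22  1.87 -0.    1.49  0.26]
 radius 0.4077 ang 141.68 F_tan(cw) 0.66
```

View pics/top7c.png

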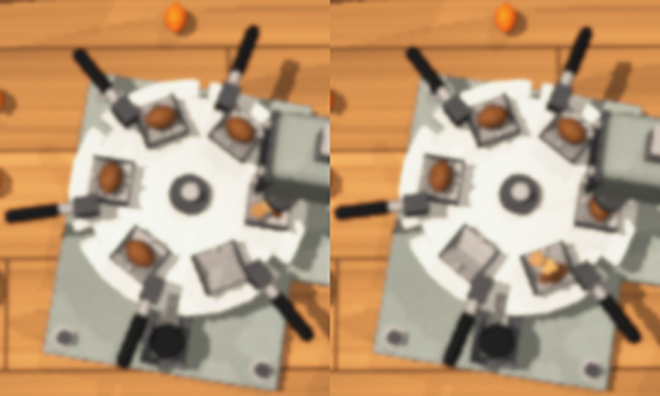

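View pics/scene7.png

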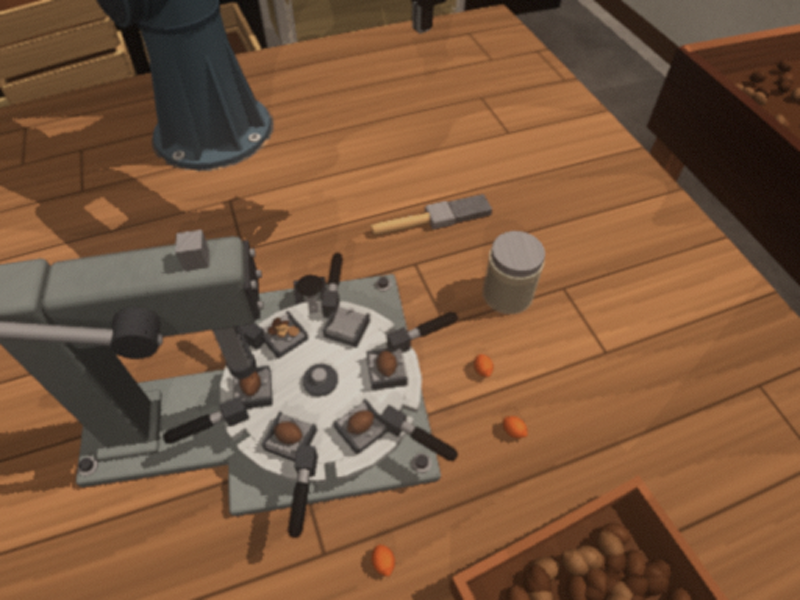

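View pics/scene7c.png

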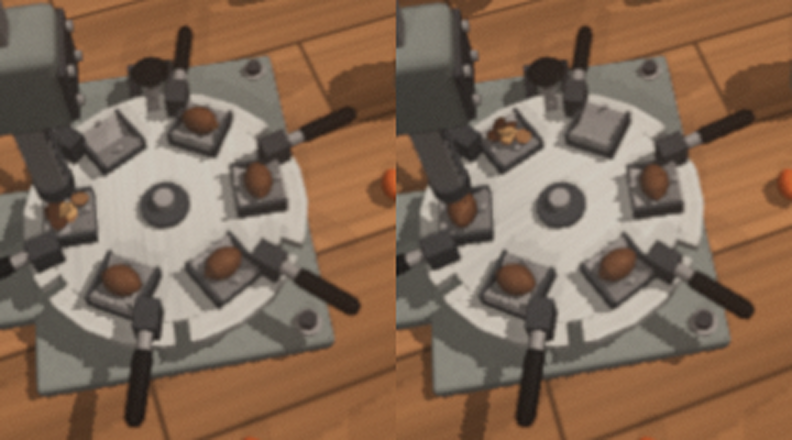

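The dial has moved on exactly one station: a whole nut is under the ram, the plunger is up, all the nuts are in their cradles, and the jar, brush and orange pieces haven't moved. I'm handing it in.

```bash
python3 -c "
from bench import ticket
print(ticket.hand_in())"
```

```text
the job is handed in; nothing more can be done
None
```

The next whole nut is now under the ram: the dial moved on one station clockwise and locked there. I pressed the plunger to its stop with the shut fingers, eased off slightly and kept it down while they slid clockwise into the bar. The dial left its slot with the plunger still held. I then pushed the bar on to the next hole, backed the fingers off and moved the arm clear. I handed the job in at about 14 s of robot time.

**Last checks:**
- **Lock:** the plunger head stood at its starting height, and a gentle extra push raised the force to about 5 N while the tip barely moved.
- **Dial position:** the bars sit about 0.5–1° ahead of an exact 60° turn. That is roughly the end of the stated play, so I take it as locked.
- **Nuts and bench:** all four nuts are in their cradles. The jar, brush and orange look-alikes have not moved.
- **Robot:** it was touching nothing at hand-in. The highest force I read was about 17 N, when the plunger reached its stop.

**Disagreement:** the two cameras put the plunger about 4.5 mm apart in x. I used the position worked out from the dial centre and the bars, and the plunger was where that predicted.

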